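# Make up a step pulley on the clamping stand

### The job

Make up the wooden step pulley on the clamping stand: swing the stand's clamp arm out of the way and seat every pulley step that lies on the bench over the stand's spigot, flange face down, one on another and fully home, the largest at the bottom and each one smaller than the one below. Then seat the aluminium end cap, flange down, on top, swing the arm back over the stack so that its pad is centred on the cap, and press the arm down until the pad bears firmly on it. Leave the other things on the bench where they are.

Things in the scene. Friction and masses are not known exactly. Their poses are not given: they have to be found in the camera images.
- step1: light wood pulley step, size 1 of 5, may be absent: flange 112 mm across, 16 thick; above it a belt drum 96 across, 18 high; on top a grip and centring spigot 36 across, 15 high (top at 49), 3 mm chamfer. Recess in the flange's underside, 38 across, 16 deep, fits any spigot, so steps stack at 34 mm. About 200 g. Starts flange down on the bench. Origin: centre of underside, z up
- step2: light wood pulley step, size 2 of 5, may be absent: flange 100 mm across, 16 thick; above it a belt drum 84 across, 18 high; on top a grip and centring spigot 36 across, 15 high (top at 49), 3 mm chamfer. Recess in the flange's underside, 38 across, 16 deep, fits any spigot, so steps stack at 34 mm. About 160 g. Starts flange down on the bench. Origin: centre of underside, z up
- step3: light wood pulley step, size 3 of 5, may be absent: flange 88 mm across, 16 thick; above it a belt drum 72 across, 18 high; on top a grip and centring spigot 36 across, 15 high (top at 49), 3 mm chamfer. Recess in the flange's underside, 38 across, 16 deep, fits any spigot, so steps stack at 34 mm. About 125 g. Starts flange down on the bench. Origin: centre of underside, z up
- step4: light wood pulley step, size 4 of 5, may be absent: flange 76 mm across, 16 thick; above it a belt drum 60 across, 18 high; on top a grip and centring spigot 36 across, 15 high (top at 49), 3 mm chamfer. Recess in the flange's underside, 38 across, 16 deep, fits any spigot, so steps stack at 34 mm. About 95 g. Starts flange down on the bench. Origin: centre of underside, z up
- step5: light wood pulley step, size 5 of 5, may be absent: flange 64 mm across, 16 thick; above it a belt drum 48 across, 18 high; on top a grip and centring spigot 36 across, 15 high (top at 49), 3 mm chamfer. Recess in the flange's underside, 38 across, 16 deep, fits any spigot, so steps stack at 34 mm. About 65 g. Starts flange down on the bench. Origin: centre of underside, z up
- cap: end cap of bare aluminium, about 200 g: flange 60 mm across and 16 mm thick with the same recess (38 mm across, 16 mm deep) underneath, and on it a plain round boss 40 mm across and 24 mm high with a flat top, 40 mm high in all; starts on its flange face on the bench. Origin: centre of the flange face (underside), z up
- cap_top (a point): centre of the flat top of the end cap's boss, 40 mm above the cap's origin
- spigot (a point): clamping stand fixed on the bench: centre of its flat steel face, 104 mm across, 22 mm above the bench, on which the first step lies; a spigot 36 mm across rises 15 mm above this point. x axis: horizontal, towards the stand's upright post, 125 mm away; z up. Grey base plate 160 mm wide, from 73 mm before this point (-x) to 163 mm beyond
- swing (a joint): turn of the stand's post (22 mm thick, top 330 mm above the bench) with its clamp arm, rad: 0 = pad straight over the spigot, positive = swung aside, clockwise seen from above (to the +y side of spigot), range -0.6 to 1.9; stiff (0.12 N m), stays where left; starts at -0.25 to 0.6, in the way of loading
- press (a joint): slide of the clamp arm down the post, m: 0 = highest, grows downward to 0.12; stiff (9 N of friction less 4 N of weight: about 5 N moves it down), stays where left; starts 0 to 0.006
- pad (a point): centre of the underside of the clamp arm's round black rubber pad (42 mm across), 125 mm from the post's axis; 252 mm above the bench when joint press is 0
- knob (a point): middle of the black upright grip knob (cylinder 30 mm across, 36 mm high, so its top is 18 mm higher) on top of the arm's end, 70 mm straight above pad; 12 mm steel neck under it, then the arm
- glue: bystander: white squeeze bottle, 56 mm across, 150 mm high, standing; origin at its foot
- tape: bystander: roll of masking tape lying flat, 96 mm across, 24 mm high; origin at its underside
- mug: bystander: white mug, 80 mm across, 90 mm high; origin at its foot
- ribbon: bystander: purple ribbon spool, 64 mm across, 40 mm high; origin at its underside
- jar: bystander: glass jar with steel lid, 72 mm across, 90 mm high; origin at its foot
- mallet: bystander: hammer lying on the bench, about 300 mm long; origin under its middle
- driver: bystander: screwdriver lying on the bench, about 200 mm long; origin under its middle
There are look-alikes about, which are no part of the job. Several things have the shape of the cap; the one meant has the colours described above.

How it is judged:
By the outcome, as a careful person would: the job done as asked, in the order asked, and still so for the second after the job is handed in, with the robot touching nothing.
Of step1, step2, step3, step4, step5 only 3 to 5 are there at a start; the rules pass over those that are not, and their reading is None.
At some moment in a run one of step1, step2, step3, step4, step5, cap may be knocked a few centimetres aside while the robot is not near it.
Once in a run the grip may slacken for a moment while it holds something.
It also fails if it takes over 210 s, if anything falls off the work surface, if the arm or the gripper's body presses on something with over 40 N, if the wrist force passes 120 N, or if a joint passes its speed limit or range.

### The arm

A 6-joint arm with a two-finger parallel gripper is mounted at the origin on the work surface. World frame = base frame: x ahead of the robot, y to its left, z up, the work surface at z = 0. Lengths are in m, angles in rad, forces in N, time in s.
With the tool pointing down it reaches from about 0.3 to 0.775 m from the base axis. Payload 14.6 kg.
Tool frame: the origin (TCP) lies at the very end of the fingers, on their centre line; the grasp point (between the pads) lies 19 mm behind it; z points along the fingers, x is the direction in which the jaws open and shut, and the axes are right-handed (so a half turn about z gives the same grasp; the last joint's range is limited). The gripper opens to 94 mm and grips with 3 to 60 N. Pads are 16 mm wide; open, the fingers measure 119 mm over their backs; the gripper's body (75 mm by 177 mm) begins 78 mm behind the grasp point.
Start: joints at [-1.256, 0.3, 1.521, -0, 1.321, -0.067], TCP at [0.205, -0.51, 0.179] pointing down, gripper open.
Joint ranges: [-3.03, 3.03], [-0.79, 2.21], [0.23, 2.52], [-1.04, 4.18], [0, 3.07], [-2.55, 2.55]. Speed limits (rad/s): [2.22, 2.22, 2.57, 3.14, 3.14, 3.14].

### API

Orientations are given as [roll, pitch, yaw] about the fixed x, y, z axes, in that order (R = Rz(yaw) Ry(pitch) Rx(roll)).
In Python, from station import ctrl gives the robot as it stands.
- The arm moves only by the shell command python3 -m inch 'ROWS' [FORCE]. ROWS is JSON, one flat list of numbers, 7 for each row, row after row: the shift along the tool's x, y, z in cm, then the turn, a rotation vector about the tool's x, y, z in rad, then the opening, from 0 (shut) to 1 (fully open). In form: [tx, ty, tz, wx, wy, wz, claw, tx, ty, tz, wx, wy, wz, claw, ...]. A call has 1 to 20 rows; each row shifts and turns the commanded pose from where the row before left it, along the tool's axes as they then stand; what a row does not reach is not made up. A row lasts 1/8 s, in which the tool goes at most 62.5 mm and 10.7 degrees, less where a joint would pass 70% of its speed; a pose out of reach is approached as far as the arm can. A call is refused whole if a number of a shift passes 6.25 or a number of a turn 0.188, either way. A call with a gripper value outside its range is refused whole. The fingers move at their own pace and stop on an object; FORCE is the grip in N (left out, the last holds). Time passes only in rows, so rows that do not move let the fingers close. It gives the time, the measured TCP pose, the force and the opening at its end, in the units of the state.
- ctrl.get_obs(): the state, without advancing time (a new reading comes with each control period).
- ctrl.camera(name): name is "scene" or "top" or "wrist"; returns (picture, depth): 420x560x3 uint8, red, green, blue; 420x560 float32, m along the optical axis (not along the pixel's ray), 0 where there is no reading.
- ctrl.camera_params(name): a dict with "vertical_fov" (degrees; the focal length in pixels is half the picture's height over the tangent of half this angle, whatever the lens; pixels are square), "cx", "cy" (the principal point, pixels), "camera_from_world" (4x4, takes a point from world to camera coordinates); the wrist camera has in their place "mount" (4x4, takes a point from camera to tool coordinates, whose origin is the TCP and whose axes are the tool frame's). Camera axes: x right, y down, z forward; pixel columns grow to the right and rows downward; lengths in m; the calibration is good to about 2 mm. A picture is of the moment at which its call begins: read the wrist's pose just before it. camera_params takes no time and is no camera call.
- ctrl.hand_in(): hands the job in, once; it reports no verdict.
Trained networks look in the newest picture that a camera, given by its name, has taken for a name from the list of things; names that differ only in an ending like _2 or _b are one class to them, and where a whole thing is asked for, a point or a joint stands for the part that bears it (a point fixed in the world has none). Each returns a list of dicts, best first, with "score" (0 to 1); they miss things now and then, are a little off and sometimes report something else, mostly with a low value. They report only what shows in the picture. A call takes as long as a camera call. They do not tell look-alikes from the thing itself.
- ctrl.spot_in(camera, label): "bbox" ([centre column, centre row, width, height] in pixels, round what is visible of it).
- ctrl.place_of(camera, label): "centre" ([column, row] in pixels: a listed point, or the origin of a listed thing).
The state is a dict: "time_s": time; "qpos": joint angles; "joint_vel": joint speeds; "tau": joint torques, N m; "ee_pos": TCP position; "eef_rot": TCP orientation; "force": force on the tool from outside, world axes, zero at the start; "moment": the same for the moment, N m; "grip_width": finger opening in m.
Only numpy, scipy, OpenCV 4.12 (cv2) and the standard library are available. Lean on these libraries where they do the work, as an engineer would, in place of code of your own. Each camera call takes 0.05 s, during which the arm holds its last target. There are 200 camera calls.

## Working session

There is one attempt and no reset: what is moved stays moved. The work goes in short steps, Python scripts to look and compute and a shell command to move; the robot and the scene stay as the last step left them, time stands still between calls to the robot, and variables do not carry over. Pictures are saved under pics/ and viewed, about 12 in all and at most 16, crops included, and the job is handed in when it is done.

```bash
ls; mkdir -p pics; cat > h.py <<'E'
import numpy as np, cv2, json
from scipy.spatial.transform import Rotation as R
from station import ctrl
def K(p,h=420):
    f=h/2/np.tan(np.radians(p["vertical_fov"])/2); return f,p["cx"],p["cy"]
def toolT(o):
    T=np.eye(4); T[:3,:3]=R.from_euler('xyz',o["eef_rot"]).as_matrix(); T[:3,3]=o["ee_pos"]; return T
def wfc(name):
    p=ctrl.camera_params(name)
    return p,(toolT(ctrl.get_obs())@np.array(p["mount"]) if "mount" in p else np.linalg.inv(p["camera_from_world"]))
def cloud(name,d,p,T):
    f,cx,cy=K(p); v,u=np.mgrid[:d.shape[0],:d.shape[1]]
    P=np.stack([(u-cx)/f*d,(v-cy)/f*d,d],-1)@T[:3,:3].T+T[:3,3]
    P[d==0]=np.nan; return P
def shot(name,fn=None):
    p,T=wfc(name); im,d=ctrl.camera(name)
    if fn: cv2.imwrite(fn,im[:,:,::-1])
    return im,d,cloud(name,d,p,T)
def atz(name,uv,z):
    p,T=wfc(name); f,cx,cy=K(p)
    r=T[:3,:3]@np.array([(uv[0]-cx)/f,(uv[1]-cy)/f,1]); return T[:3,3]+r*(z-T[2,3])/r[2]
E
python3 - <<'E'
from h import *
for n in ("scene","top"):
    im,d,P=shot(n,f"pics/{n}0.png"); np.save(f"pics/{n}0.npy",P)
    p,T=wfc(n); print(n,p["vertical_fov"],p["cx"],p["cy"],T.round(3).tolist())
    for l in ["step1","step2","step3","step4","step5","cap","cap_top","spigot","pad","knob"]:
        for r in ctrl.place_of(n,l)[:4]:
            u,v=map(int,np.round(r["centre"])); q=P[min(v,419),min(u,559)]
            print(l,round(r["score"],2),(u,v),q.round(3), atz(n,r["centre"],0)[:2].round(3))
o=ctrl.get_obs(); print(o)
p=ctrl.camera_params("wrist");print(p)
E
```

```text
pics
scene 55.36539117791179 280.28192003871 210.3445005674292 [[-0.847, 0.44, -0.297, 0.937], [0.531, 0.697, -0.482, 0.713], [-0.005, -0.566, -0.824, 1.452], [0.0, 0.0, 0.0, 1.0]]
step1 0.94 (344, 274) [0.38  0.272 0.043] [0.363 0.26 ]
step1 0.9 (352, 316) [0.457 0.421 0.046] [0.441 0.411]
step1 0.59 (245, 173) [ 0.45  -0.385  0.026] [ 0.44  -0.407]
step1 0.56 (234, 202) [ 0.574 -0.259  0.036] [ 0.564 -0.281]
step2 0.94 (344, 274) [0.38  0.272 0.043] [0.363 0.26 ]
step2 0.9 (352, 316) [0.457 0.421 0.046] [0.441 0.411]
step2 0.59 (245, 173) [ 0.45  -0.385  0.026] [ 0.44  -0.407]
step2 0.56 (234, 202) [ 0.574 -0.259  0.036] [ 0.564 -0.281]
step3 0.94 (344, 274) [0.38  0.272 0.043] [0.363 0.26 ]
step3 0.9 (352, 316) [0.457 0.421 0.046] [0.441 0.411]
step3 0.59 (245, 173) [ 0.45  -0.385  0.026] [ 0.44  -0.407]
step3 0.56 (234, 202) [ 0.574 -0.259  0.036] [ 0.564 -0.281]
step4 0.94 (344, 274) [0.38  0.272 0.043] [0.363 0.26 ]
step4 0.9 (352, 316) [0.457 0.421 0.046] [0.441 0.411]
step4 0.59 (245, 173) [ 0.45  -0.385  0.026] [ 0.44  -0.407]
step4 0.56 (234, 202) [ 0.574 -0.259  0.036] [ 0
[... 3518 characters left out ...]
[ 0.20492263, -0.51039388,  0.17925018]), 'eef_rot': array([-3.14158801e+00, -3.11060739e-05, -1.18902238e+00]), 'force': array([ 0.21825739, -0.21226368,  0.2083347 ]), 'moment': array([ 0.00139818,  0.01719771, -0.01789576]), 'grip_width': 0.09457239041745848}
{'vertical_fov': 59.41653819888844, 'cx': 278.7483856075277, 'cy': 213.11872492794834, 'mount': array([[ 9.99999301e-01, -4.20347639e-04, -1.10511342e-03,
         4.10384496e-04],
       [ 7.19031064e-04,  9.58174889e-01,  2.86182399e-01,
        -8.38243248e-02],
       [ 9.38595831e-04, -2.86182993e-01,  9.58174521e-01,
        -2.04837357e-01],
       [ 0.00000000e+00,  0.00000000e+00,  0.00000000e+00,
         1.00000000e+00]])}
```

```bash
python3 - <<'E'
import cv2
a=cv2.imread("pics/top0.png")[130:310,110:470]; cv2.imwrite("pics/top0c.png",cv2.resize(a,None,fx=2.2,fy=2.2,interpolation=cv2.INTER_CUBIC))
E
```

```text
(no output)
```

View pics/top0c.png

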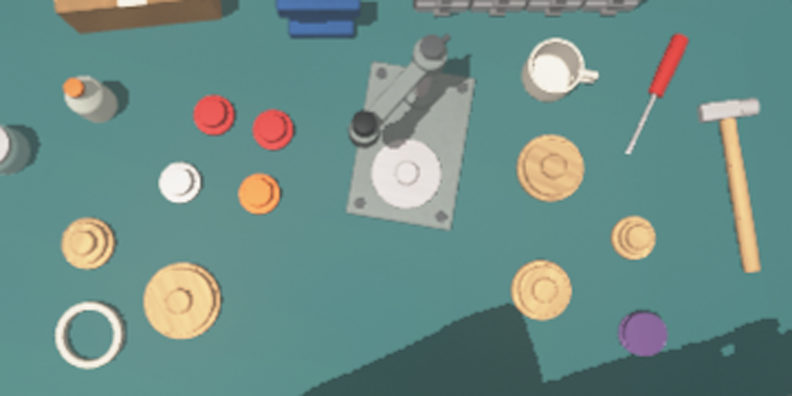

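View pics/scene0.png

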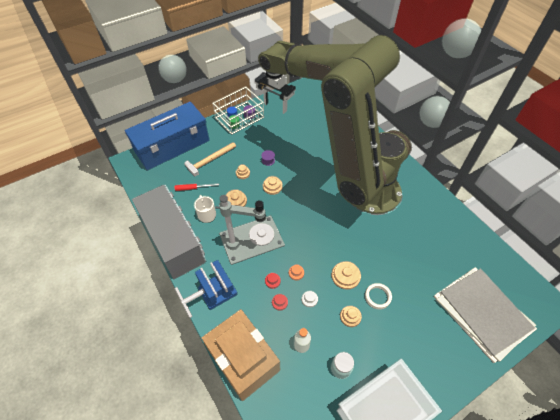

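The top crop shows all five steps: step1 at (192,266), step4 at (150,240), step2 at (360,206), step3 at (356,262) and step5 at (398,238), in full-image pixels. The stand face is at (294,208), and the arm and knob are at (276,187), swung to the +y side.

Possible caps in the top image:
- red (207,182)
- red (233,189)
- orange (227,218)
- silver-white (191,212), which matches bare aluminium. I'll check it in a close crop before reaching for it.

I'll start by turning the tool to yaw 0 and moving above the knob.

```bash
python3 -m inch '[0,0,-3.5,0,0,-0.17,1, 0,0,-3.5,0,0,-0.17,1, 0,0,-3.5,0,0,-0.17,1, 0,0,-3.5,0,0,-0.17,1, 0,0,-3.5,0,0,-0.17,1, 0,0,-3.5,0,0,-0.17,1, 0,0,-3.5,0,0,-0.169,1, 3.3,-5,0,0,0,0,1, 3.3,-5,0,0,0,0,1, 3.3,-5,0,0,0,0,1, 3.3,-5,0,0,0,0,1, 3.3,-5,0,0,0,0,1, 3.3,-5,0,0,0,0,1, 3.3,-5,0,0,0,0,1, 3.3,-5,0,0,0,0,1, 3.3,-5,0,0,0,0,1, 3.3,-5,0,0,0,0,1, 0,0,0,0,0,0,1, 0,0,0,0,0,0,1]'; python3 - <<'E'
from h import *
im,d,P=shot("wrist","pics/w1.png"); np.save("pics/w1.npy",P)
for l in ["spigot","pad","knob"]:
    for r in ctrl.place_of("wrist",l)[:2]:
        u,v=map(int,np.round(r["centre"])); print(l,round(r["score"],2),(u,v),P[min(v,419),min(u,559)].round(4))
def circ(P,xy,rad,z0,z1):
    m=(P[...,2]>z0)&(P[...,2]<z1)&(np.hypot(P[...,0]-xy[0],P[...,1]-xy[1])<rad)
    q=P[m][:,:2].astype(np.float32)
    (c,r)=cv2.minEnclosingCircle(q) if len(q)>3 else ((0,0),0); return len(q),np.round(c,4),round(r,4),q.mean(0).round(4) if len(q) else 0
print("knob",circ(P,(.57,0),.06,.325,.36))
print("post",circ(P,(.67,-.09),.06,.315,.345))
print("spig",circ(P,(.553,-.06),.04,.03,.045))
print("face",circ(P,(.553,-.06),.07,.018,.027))
Q=np.load("pics/top0.npy")
for n,xy in dict(a=(.36,.265),b=(.438,.395),c=(.565,-.281),d=(.362,-.262),e=(.44,-.40)).items():
    for z0,z1 in ((.005,.02),(.026,.04),(.042,.056)): print(n,z0,circ(Q,xy,.09 if n=='a' else .07,z0,z1))
print("cap",circ(Q,(.535,.275),.05,.03,.05),circ(Q,(.535,.275),.05,.008,.05))
E
```

```text
time_s: 3.48
ee_pos: [0.5348, -0.0107, 0.4242]
eef_rot: [3.141, 0.0, 0.0]
force: [-0.1, -0.8, 0.9]
grip_width: 0.0944
spigot 0.78 (288, 186) [ 0.5498 -0.0576  0.0346]
pad 0.79 (323, 181) [0.5734 0.0079 0.3131]
knob 0.64 (330, 195) [5.771e-01 3.000e-04 3.336e-01]
knob 0.47 (166, 355) [ 0.3171 -0.3917  0.0274]
knob (985, array([ 0.5796, -0.0052]), 0.015, array([ 0.579 , -0.0037], dtype=float32))
post (823, array([ 0.6724, -0.0888]), 0.0155, array([ 0.6723, -0.085 ], dtype=float32))
spig (356, array([ 0.5492, -0.067 ]), 0.0179, array([ 0.5491, -0.066 ], dtype=float32))
face (2112, array([ 0.5493, -0.0666]), 0.052, array([ 0.542 , -0.0663], dtype=float32))
a 0.005 (346, array([0.3602, 0.2651]), 0.0898, array([0.3607, 0.26  ], dtype=float32))
a 0.026 (565, array([0.3598, 0.27  ]), 0.0504, array([0.3609, 0.2668], dtype=float32))
a 0.042 (107, array([0.3637, 0.2643]), 0.0406, array([0.361 , 0.2671], dtype=float32))
b 0.005 (248, array([0.437 , 0.3952]), 0.0695, array([0.4432, 0.3917], dtype=float32))
b 0.026 (159, array([0.4461, 0.4086]), 0.0316, array([0.4461, 0.4049], dtype=float32))
b 0.
[... 359 characters left out ...]
05 (240, array([ 0.3624, -0.2615]), 0.0698, array([ 0.3641, -0.2591], dtype=float32))
d 0.026 (271, array([ 0.3731, -0.2676]), 0.0365, array([ 0.3726, -0.2659], dtype=float32))
d 0.042 (101, array([ 0.3764, -0.265 ]), 0.0273, array([ 0.373 , -0.2662], dtype=float32))
e 0.005 (222, array([ 0.44  , -0.4002]), 0.0699, array([ 0.442 , -0.3982], dtype=float32))
e 0.026 (72, array([ 0.4444, -0.4067]), 0.0287, array([ 0.449 , -0.4028], dtype=float32))
e 0.042 (91, array([ 0.4498, -0.4041]), 0.0211, array([ 0.4495, -0.4065], dtype=float32))
cap (122, array([0.5358, 0.2716]), 0.0204, array([0.5363, 0.2717], dtype=float32)) (272, array([0.5362, 0.2669]), 0.0475, array([0.5357, 0.27  ], dtype=float32))
```

View pics/w1.png

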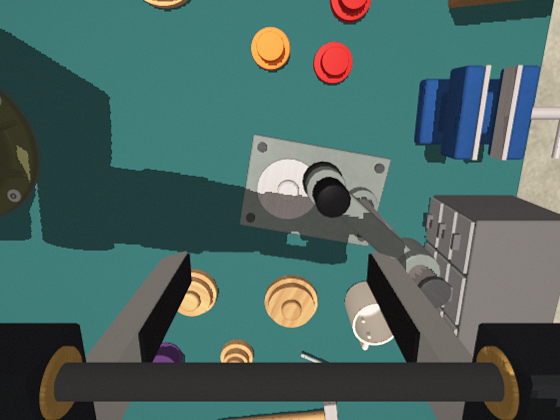

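Knob (330,195), post (435,290) and stand face (288,188) agree with the depth fits: spigot at (0.549,-0.067), post at 125 mm, swing about 0.55. Next I grip the knob and swing the arm out.

```bash
python3 -m inch '[4.45,-0.65,0,0,0,0,1, 0,0,0,0,0,0,1, 0,0,-0,0,0,0,1, 0,0,4,0,0,0,1, 0,0,4,0,0,0,1, 0,0,2.5,0,0,0,1, 0,0,1,0,0,0,1, 0,0,0,0,0,0,1, 0,0,0,0,0,0,0, 0,0,0,0,0,0,0, 0,0,0,0,0,0,0, 0,0,0,0,0,0,0, 0,0,0,0,0,0,0, 0,0,0,0,0,0,0]' 15;  python3 -m inch '[1.356,-1.296,0,0,0,0,0, 1.535,-1.078,0,0,0,0,0, 1.677,-0.835,0,0,0,0,0, 1.782,-0.575,0,0,0,0,0, 1.848,-0.302,0,0,0,0,0, 1.874,-0.023,0,0,0,0,0, 1.819,0.249,0,0,0,0,0, 0,0,0,0,0,0,0, 0,0,0,0,0,0,0, 0,0,0,0,0,0,0, 0,0,0,0,0,0,1, 0,0,0,0,0,0,1, 0,0,0,0,0,0,1, 0,0,-4,0,0,0,1, 0,0,-4,0,0,0,1, 0,0,-2,0,0,0,1]'
```

```text
time_s: 5.42
ee_pos: [0.5794, -0.0039, 0.3092]
eef_rot: [3.142, 0.0, -0.0]
force: [-0.1, -0.5, -0.2]
grip_width: 0.0372
time_s: 7.42
ee_pos: [0.6982, 0.0347, 0.4118]
eef_rot: [3.142, -0.003, -0.0]
force: [-0.0, -0.0, -0.6]
grip_width: 0.0569
```

```bash
cat >> h.py <<'E'
def fit(q,it=30):
    c=np.median(q,0); 
    from scipy.optimize import least_squares
    f=lambda p: np.hypot(*(q-p[:2]).T)-p[2]
    s=least_squares(f,[*c,np.hypot(*(q-c).T).mean()],loss='soft_l1',f_scale=.001); return s.x
def look(xy,z0,z1,rad,fn=None,cam="wrist"):
    """centre of the top disc with z in [z0,z1] near xy"""
    im,d,P=shot(cam,fn)
    m=((P[...,2]>z0)&(P[...,2]<z1)&(np.hypot(P[...,0]-xy[0],P[...,1]-xy[1])<rad)).astype(np.uint8)
    n,l,st,ce=cv2.connectedComponentsWithStats(m)
    if n<2: return None
    k=1+st[1:,4].argmax(); m=(l==k).astype(np.uint8)
    co=max(cv2.findContours(m,cv2.RETR_EXTERNAL,cv2.CHAIN_APPROX_NONE)[0],key=len)[:,0]
    zt=np.median(P[l==k][:,2])
    pts=np.array([atz(cam,c,zt)[:2] for c in co]); x=fit(pts)
    return dict(n=int(st[k,4]),c=x[:2].round(4),d=round(2*x[2],4),z=round(float(zt),4))
E
python3 -m inch '[-5.6,-3.87,0,0,0,0,1, -5.6,-3.87,0,0,0,0,1, -5.6,-3.87,5,0,0,0,1, -5.6,-3.87,5,0,0,0,1, -5.6,-3.87,5,0,0,0,1, -5.75,-3.87,6,0,0,0,1, 0,0,0,0,0,0,1, 0,0,0,0,0,0,1, 0,0,0,0,0,0,1]'; python3 - <<'E'
from h import *
print(look((.36,.267),.042,.056,.035,"pics/w2.png")); print(look((.36,.267),.028,.04,.08)); print(look((.36,.267),.01,.022,.08))
E
```

```text
time_s: 8.55
ee_pos: [0.4497, 0.2082, 0.2618]
eef_rot: [-3.141, -0.002, -0.001]
force: [0.4, 0.2, 0.3]
grip_width: 0.0944
{'n': 836, 'c': array([0.3632, 0.2685]), 'd': np.float64(0.0347), 'z': 0.0483}
{'n': 4770, 'c': array([0.3624, 0.2683]), 'd': np.float64(0.0946), 'z': 0.0336}
{'n': 1403, 'c': array([0.3623, 0.2683]), 'd': np.float64(0.1104), 'z': 0.0156}
```

View pics/w2.png

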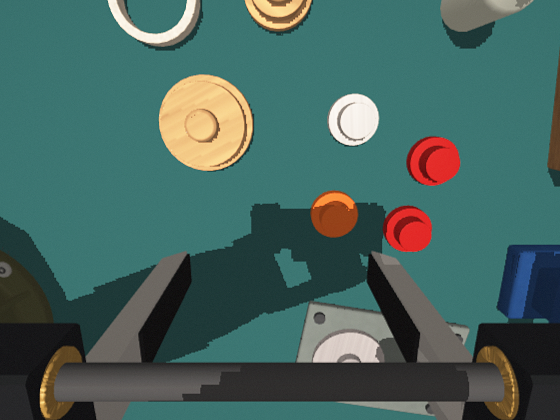

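Image: step1 is at (202,125), its flange measures 112 mm. The silver-white cap at (352,120) shows metallic banding, so it's aluminium; red (433,160), red (408,229) and orange (334,214) are the look-alikes. The fast moves fell short of the commanded shift, so I'll use smaller rows.

```bash
python3 -m inch '[-2.91,-2,3,0,0,0,1, -2.91,-2,4,0,0,0,1, -2.91,-2.02,4,0,0,0,1, 0,0,0,0,0,0,1, 0,0,0,0,0,0,1]'; python3 - <<'E'
from h import *
print(look((.36,.267),.042,.056,.035)); print(look((.36,.267),.028,.04,.08)); print(ctrl.get_obs()["ee_pos"])
E
```

```text
time_s: 9.32
ee_pos: [0.3622, 0.2688, 0.1517]
eef_rot: [-3.141, -0.001, -0.0]
force: [0.5, 0.2, 0.8]
grip_width: 0.094
{'n': 1291, 'c': array([0.3627, 0.2693]), 'd': np.float64(0.035), 'z': 0.0482}
{'n': 7139, 'c': array([0.3623, 0.2686]), 'd': np.float64(0.0947), 'z': 0.0334}
[0.36241237 0.26869248 0.15176533]
```

```bash
python3 -m inch '[0,0,4,0,0,0,1, 0,0,4,0,0,0,1, 0,0,2.5,0,0,0,1, 0,0,0.9,0,0,0,1, 0,0,0,0,0,0,1, 0,0,0,0,0,0,0, 0,0,0,0,0,0,0, 0,0,0,0,0,0,0, 0,0,0,0,0,0,0, 0,0,0,0,0,0,0, 0,0,0,0,0,0,0, 0,0,0,0,0,0,0, 0,0,0,0,0,0,0,0,0,0,0,0,0,0]' 40;python3 -m inch '[0,0,-3,0,0,0,0, 0,0,-4,0,0,0,0, 0,0,-4,0,0,0,0, 0,0,-4,0,0,0,0, 0,0,0,0,0,0,0, 0,0,0,0,0,0,0]'; python3 - <<'E'
from h import *
im,d,P=shot("wrist","pics/w3.png")
o=ctrl.get_obs(); print(o["ee_pos"],o["force"],o["grip_width"])
print(look(o["ee_pos"][:2],o["ee_pos"][2]-.012,o["ee_pos"][2]+.003,.08))
print(look(o["ee_pos"][:2],o["ee_pos"][2]-.032,o["ee_pos"][2]-.014,.08))
E
```

```text
time_s: 11.18
ee_pos: [0.3611, 0.2687, 0.0366]
eef_rot: [-3.142, 0.0, 0.0]
force: [-0.1, 0.1, 0.6]
grip_width: 0.0075
time_s: 11.92
ee_pos: [0.3608, 0.2685, 0.1858]
eef_rot: [3.141, 0.001, 0.0]
force: [-0.3, -0.5, -0.5]
grip_width: 0.0002
[0.36073791 0.26848587 0.18549614] [-0.00246788  0.67421515 -0.0843643 ] 0.0006511981046259596
None
None
```

View pics/w3.png

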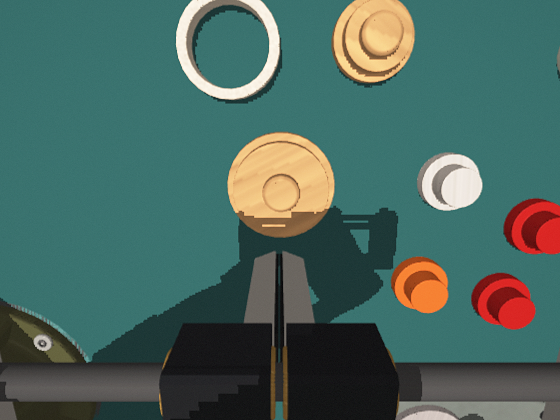

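```bash
python3 - <<'E'
from h import *
print(look((.36,.267),.042,.056,.05),look((.36,.267),.028,.04,.09))
p,T=wfc("wrist"); f,cx,cy=K(p); c=np.linalg.inv(np.array(p["mount"])); q=c[:3,3]; print("tcp pix",q[0]/q[2]*f+cx,q[1]/q[2]*f+cy,q[2])
print(look((.36,.267),.042,.056,.05,None,"top"))
print(look((.36,.267),.028,.04,.09,None,"top"))
print(look((.716,.03),.325,.36,.05,None,"top"))
print(look((.38,.27),.03,.06,.05,None,"scene"))
E
```

```text
{'n': 1063, 'c': array([0.3625, 0.2692]), 'd': np.float64(0.0348), 'z': 0.0481} {'n': 5980, 'c': array([0.3624, 0.2686]), 'd': np.float64(0.0947), 'z': 0.0334}
tcp pix 278.5701658761766 249.02659027610906 0.22010270749127392
{'n': 86, 'c': array([0.3614, 0.265 ]), 'd': np.float64(0.031), 'z': 0.049}
{'n': 344, 'c': array([0.3651, 0.2588]), 'd': np.float64(0.0765), 'z': 0.0341}
None
{'n': 342, 'c': array([0.3708, 0.2712]), 'd': np.float64(0.0819), 'z': 0.0357}
```

Nothing was gripped, although both cameras place the step under the TCP. I'll check where the fingertips actually are, using depth and the scene camera.

```bash
python3 - <<'E'
from h import *
im,d,P=shot("wrist")
M=np.array(ctrl.camera_params("wrist")["mount"]); o=ctrl.get_obs()
T=toolT(o)
for r in range(250,330,8): print(r,d[r,262:300:12].round(3),[((np.linalg.inv(T)@np.r_[P[r,c],1])[:3]*1000).round(0).tolist() for c in (270,)])
im,d,P=shot("scene"); c=im[200:340,260:460]; cv2.imwrite("pics/s4.png",cv2.resize(c[:,:,::-1],None,fx=4,fy=4,interpolation=cv2.INTER_CUBIC))
p,Tc=wfc("scene"); f,cx,cy=K(p); q=np.linalg.inv(Tc)@np.r_[o["ee_pos"],1]; u,v=q[0]/q[2]*f+cx,q[1]/q[2]*f+cy; print("tcp in scene",u,v,"crop",(u-260)*4,(v-200)*4)
E
```

```text
250 [0.422 0.421 0.422 0.421] [[-10.0, 78.0, 188.0]]
258 [0.185 0.185 0.184 0.184] [[-4.0, -9.0, -34.0]]
266 [0.176 0.175 0.176 0.175] [[-4.0, -9.0, -44.0]]
274 [0.166 0.168 0.167 0.167] [[-4.0, -9.0, -52.0]]
282 [0.16  0.159 0.16  0.159] [[-4.0, -9.0, -60.0]]
290 [0.154 0.153 0.153 0.153] [[-4.0, -9.0, -66.0]]
298 [0.146 0.147 0.146 0.148] [[-3.0, -9.0, -73.0]]
306 [0.141 0.142 0.141 0.141] [[-3.0, -9.0, -80.0]]
314 [0.136 0.139 0.136 0.135] [[-3.0, -10.0, -86.0]]
322 [0.131 0.134 0.131 0.131] [[-3.0, -9.0, -91.0]]
tcp in scene 352.6927735842322 253.18591746599262 crop 370.77109433692885 212.74366986397047
```

View pics/s4.png

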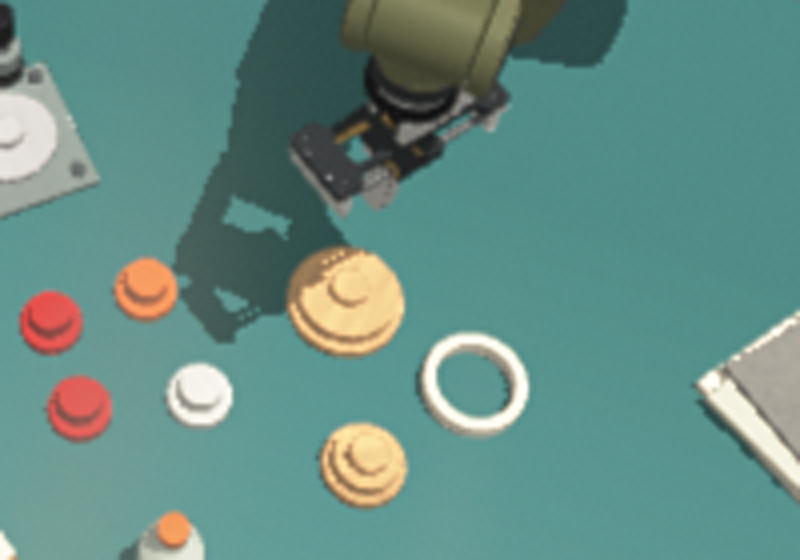

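```bash
python3 - <<'E'
from h import *
o=ctrl.get_obs();e=o["ee_pos"]
for n in ("scene","top"):
    im,d,P=shot(n)
    m=(np.hypot(P[...,0]-e[0],P[...,1]-e[1])<.05)&(P[...,2]>.1)
    z=P[m]; i=z[:,2].argsort()[:12]; print(n,z[i].round(3).tolist())
im,d,P=shot("wrist")
m=(np.hypot(P[...,0]-e[0],P[...,1]-e[1])<.05)&(P[...,2]>.1); z=P[m]; i=z[:,2].argsort()[:6]; print(e,z[i].round(3).tolist())
E
```

```text
scene [[0.365, 0.28, 0.216], [0.361, 0.28, 0.219], [0.356, 0.278, 0.219], [0.365, 0.278, 0.221], [0.371, 0.28, 0.223], [0.36, 0.278, 0.223], [0.375, 0.279, 0.225], [0.373, 0.277, 0.226], [0.37, 0.279, 0.227], [0.354, 0.28, 0.228], [0.376, 0.273, 0.231], [0.359, 0.279, 0.231]]
top [[0.316, 0.248, 0.322], [0.379, 0.236, 0.322], [0.319, 0.243, 0.323], [0.392, 0.241, 0.323], [0.382, 0.235, 0.324], [0.319, 0.248, 0.324], [0.403, 0.246, 0.325], [0.39, 0.24, 0.326], [0.395, 0.24, 0.326], [0.319, 0.244, 0.328], [0.392, 0.242, 0.328], [0.322, 0.244, 0.328]]
[0.3611497  0.26874354 0.18654671] [[0.36, 0.276, 0.212], [0.362, 0.276, 0.212], [0.36, 0.276, 0.212], [0.362, 0.276, 0.212], [0.365, 0.278, 0.213], [0.363, 0.278, 0.213]]
```

Scene and wrist depth agree that the real fingertips end about 27 mm behind the reported TCP, so both closures passed above their targets. I'll go 27 mm deeper from now on.

```bash
python3 -m inch '[0.12,0,0,0,0,0,1, 0,0,0,0,0,0,1, 0,0,0,0,0,0,1, 0,0,0,0,0,0,1, 0,0,0,0,0,0,1, 0,0,0,0,0,0,1, 0,0,4,0,0,0,1, 0,0,4,0,0,0,1, 0,0,4,0,0,0,1, 0,0,3,0,0,0,1, 0,0,1.2,0,0,0,1, 0,0,0.5,0,0,0,1, 0,0,0,0,0,0,1, 0,0,0,0,0,0,1]'; python3 -m inch '[0,0,0.2,0,0,0,1, 0,0,0.2,0,0,0,1, 0,0,0,0,0,0,1]';  python3 - <<'E'
from h import *
im,d,P=shot("wrist","pics/w5.png")
E
```

```text
time_s: 14.38
ee_pos: [0.3628, 0.269, 0.0205]
eef_rot: [-3.141, -0.001, 0.0]
force: [-0.0, 0.6, -0.1]
grip_width: 0.094
time_s: 14.75
ee_pos: [0.3623, 0.2687, 0.0155]
eef_rot: [3.142, 0.0, -0.0]
force: [0.3, -0.3, -0.5]
grip_width: 0.0937
```

View pics/w5.png

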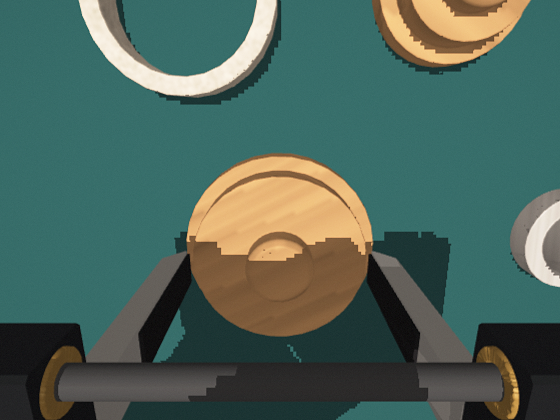

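The open fingers straddle the drum, with the spigot at (280,266) centred between them. I lower a little more and close.

```bash
python3 -m inch '[0,0,0.4,0,0,0,1, 0,0,0,0,0,0,0, 0,0,0,0,0,0,0, 0,0,0,0,0,0,0, 0,0,0,0,0,0,0, 0,0,0,0,0,0,0, 0,0,0,0,0,0,0, 0,0,0,0,0,0,0, 0,0,0,0,0,0,0]' 40;python3 -m inch '[0,0,-3,0,0,0,0, 0,0,-4,0,0,0,0, 0,0,-4,0,0,0,0, 0,0,-4,0,0,0,0,0,0,0,0,0,0,0, 0,0,0,0,0,0,0, 0,0,0,0,0,0,0]'; python3 - <<'E'
from h import *
im,d,P=shot("wrist","pics/w6.png")
o=ctrl.get_obs(); e=o["ee_pos"]; print(e,o["force"],o["grip_width"])
z=e[2]-.012 # underside if held
print(look(e[:2],z+.026,z+.04,.08)); print(look(e[:2],z+.006,z+.022,.08)) 
print(look((.716,.03),.325,.36,.05)) 
E
```

```text
time_s: 15.92
ee_pos: [0.3624, 0.2688, 0.0117]
eef_rot: [-3.142, -0.0, -0.0]
force: [0.4, -0.3, 0.4]
grip_width: 0.0343
time_s: 16.8
ee_pos: [0.3618, 0.2684, 0.1603]
eef_rot: [3.14, 0.002, 0.0]
force: [0.0, -0.2, -2.1]
grip_width: 0.0345
[0.36192166 0.26846233 0.16047506] [ 0.61064759  0.69245348 -1.38525324] 0.03462215688368286
{'n': 11733, 'c': array([0.362 , 0.2713]), 'd': np.float64(0.0907), 'z': 0.1822}
{'n': 4379, 'c': array([0.3621, 0.2678]), 'd': np.float64(0.1089), 'z': 0.1644}
None
```

step1 is held. The arm never swung, though, because that grip missed for the same reason. So I set step1 back down and swing the arm first.

```bash
python3 -m inch '[0,0,4,0,0,0,0, 0,0,4,0,0,0,0, 0,0,4,0,0,0,0, 0,0,2,0,0,0,0, 0,0,0.6,0,0,0,0, 0,0,0.15,0,0,0,0, 0,0,0,0,0,0,0, 0,0,0,0,0,0,1, 0,0,0,0,0,0,1, 0,0,0,0,0,0,1, 0,0,0,0,0,0,1, 0,0,-4,0,0,0,1, 0,0,-4,0,0,0,1,0,0,-5,0,0,0,1, 0,0,-5,0,0,0,1, 0,0,-5,0,0,0,1, 0,0,-5,0,0,0,1, 0,0,-5,0,0,0,1, 0,0,-5,0,0,0,1]';python3 -m inch '[3,3,0,0,0,0,1,3,3,0,0,0,0,1,3,3,0,0,0,0,1,3,3,0,0,0,0,1,3,3,0,0,0,0,1,3,3,0,0,0,0,1,3,3,0,0,0,0,1,0,3,0,0,0,0,1,0,0,0,0,0,0,1,0,0,0,0,0,0,1]'; python3 - <<'E'
from h import *
print(look((.58,-.005),.325,.36,.06,"pics/w7.png"),ctrl.get_obs()["ee_pos"])
E
```

```text
time_s: 19.38
ee_pos: [0.3621, 0.2686, 0.3959]
eef_rot: [-3.141, -0.0, -0.0]
force: [0.5, 1.0, -0.3]
grip_width: 0.094
time_s: 20.62
ee_pos: [0.5722, 0.0294, 0.3943]
eef_rot: [-3.141, -0.0, 0.0]
force: [0.9, -1.5, -0.2]
grip_width: 0.0942
{'n': 1104, 'c': array([ 0.5796, -0.0026]), 'd': np.float64(0.0297), 'z': 0.3341} [0.57219041 0.02962556 0.39435905]
```

```bash
python3 -m inch '[0.74,3.2,0,0,0,0,1, 0,0,3,0,0,0,1, 0,0,4,0,0,0,1, 0,0,3,0,0,0,1, 0,0,1.3,0,0,0,1, 0,0,0.4,0,0,0,1, 0,0,0,0,0,0,1, 0,0,0,0,0,0,0, 0,0,0,0,0,0,0, 0,0,0,0,0,0,0, 0,0,0,0,0,0,0, 0,0,0,0,0,0,0, 0,0,0,0,0,0,0, 0,0,0,0,0,0,0, 0,0,0,0,0,0,0, 0,0,0,0,0,0,0]' 15;  python3 -m inch '[1.356,-1.296,0,0,0,0,0, 1.535,-1.078,0,0,0,0,0, 1.677,-0.835,0,0,0,0,0, 1.782,-0.575,0,0,0,0,0, 1.848,-0.302,0,0,0,0,0, 1.874,-0.023,0,0,0,0,0, 1.819,0.249,0,0,0,0,0, 0,0,0,0,0,0,0, 0,0,0,0,0,0,0]'
```

```text
time_s: 22.68
ee_pos: [0.5798, -0.0033, 0.2771]
eef_rot: [3.141, -0.0, -0.0]
force: [1.4, -1.2, 0.3]
grip_width: 0.0298
time_s: 23.8
ee_pos: [0.6984, 0.0361, 0.2763]
eef_rot: [-3.141, 0.0, 0.001]
force: [3.7, 3.7, -6.4]
grip_width: 0.0296
```

```bash
python3 -m inch '[0,0,0,0,0,0,1,0,0,0,0,0,0,1,0,0,0,0,0,0,1,0,0,-3,0,0,0,1,0,0,-4,0,0,0,1,0,0,-4,0,0,0,1,-4,-2.8,0,0,0,0,1,-4,-2.8,0,0,0,0,1,-4,-2.8,0,0,0,0,1,-4,-2.8,3,0,0,0,1,-4,-2.8,4,0,0,0,1,-4,-2.8,4,0,0,0,1,-4,-2.8,4,0,0,0,1,-4,-2.8,4,0,0,0,1,-1.6,-0.8,4,0,0,0,1,0,0,3,0,0,0,1,0,0,0,0,0,0,1,0,0,0,0,0,0,1]'; python3 - <<'E'
from h import *
o=ctrl.get_obs(); print(look((.362,.268),.042,.056,.05),look((.362,.268),.028,.04,.09),o["ee_pos"])
print(look((.70,.035),.3,.36,.05,None,"top"))
E
```

```text
time_s: 26.05
ee_pos: [0.3649, 0.2665, 0.1301]
eef_rot: [-3.141, -0.002, -0.0]
force: [0.1, 0.4, 0.8]
grip_width: 0.0938
{'n': 1470, 'c': array([0.3628, 0.2697]), 'd': np.float64(0.035), 'z': 0.0482} {'n': 8121, 'c': array([0.3626, 0.2689]), 'd': np.float64(0.0947), 'z': 0.0334} [0.36494972 0.26645555 0.13008175]
{'n': 118, 'c': array([0.6935, 0.0331]), 'd': np.float64(0.0309), 'z': 0.3332}
```

```bash
python3 -m inch '[-0.22,-0.25,3,0,0,0,1,0,0,4,0,0,0,1,0,0,3,0,0,0,1,0,0,1.5,0,0,0,1,0,0,0.35,0,0,0,1,0,0,0,0,0,0,1,0,0,0,0,0,0,0,0,0,0,0,0,0,0,0,0,0,0,0,0,0,0,0,0,0,0,0,0,0,0,0,0,0,0,0,0,0,0,0,0,0,0,0,0,0,0,0,0,0,0,0,0,0,0,0,0,0,0,0,0,0,0,0,0,0,0,0,0,0,0]' 45; python3 -m inch '[0,0,-3,0,0,0,0,0,0,-4,0,0,0,0,0,0,-4,0,0,0,0,0,0,-4,0,0,0,0,1.55,3.4,0,0,0,0,0,1.55,3.4,0,0,0,0,0,1.55,3.4,0,0,0,0,0,1.55,3.4,0,0,0,0,0,1.55,3.4,0,0,0,0,0,1.55,3.4,0,0,0,0,0,1.55,3.4,0,0,0,0,0,1.55,3.4,0,0,0,0,0,1.55,3.4,0,0,0,0,0,1.55,3.4,0,0,0,0,0,1.55,3.4,0,0,0,0,0,1.55,3.4,0,0,0,0,0,0,0,0,0,0,0,0,0,0,0,0,0,0,0]'; cat >> h.py <<'E'
def held(off=.0385):
    """centre of the held step's drum, spigot by wrist camera; off: ee_z+.027 - height of tip over underside"""
    o=ctrl.get_obs(); e=o["ee_pos"]; z=e[2]+.027-off
    a=look(e[:2],z+.026,z+.04,.08); b=look(e[:2],z+.006,z+.022,.08); return e.round(4),round(o["grip_width"],4),a,b
E
python3 - <<'E'
from h import *
print(look((.549,-.067),.031,.045,.04,"pics/w8.png"),look((.549,-.067),.016,.028,.07)); print(held())
E
```

```text
time_s: 28.2
ee_pos: [0.362, 0.2687, 0.0102]
eef_rot: [3.142, -0.0, 0.0]
force: [0.8, -0.9, -0.9]
grip_width: 0.0347
time_s: 30.45
ee_pos: [0.5477, -0.1388, 0.1598]
eef_rot: [-3.141, 0.001, -0.0]
force: [0.2, 0.3, -2.6]
grip_width: 0.0342
{'n': 1343, 'c': array([ 0.5497, -0.0665]), 'd': np.float64(0.0344), 'z': 0.0362} {'n': 8283, 'c': array([ 0.5497, -0.0653]), 'd': np.float64(0.1008), 'z': 0.0215}
(array([ 0.5478, -0.1385,  0.1602]), 0.0345, {'n': 11882, 'c': array([ 0.5478, -0.1356]), 'd': np.float64(0.091), 'z': 0.1833}, {'n': 4431, 'c': array([ 0.5479, -0.1389]), 'd': np.float64(0.1089), 'z': 0.1655})
```

View pics/w8.png

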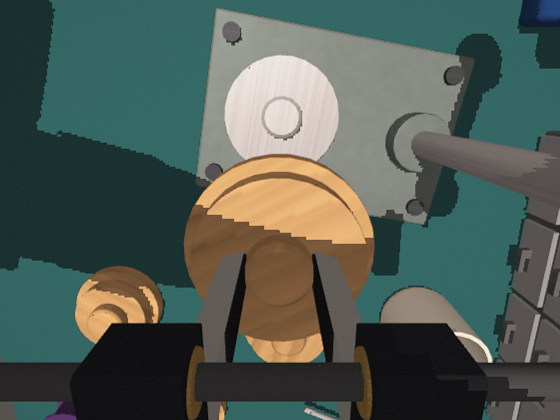

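The stand spigot is at pixel (281,117), and step1 is held level and centred. I move it over the spigot and lower it.

```bash
python3 -m inch '[0.18,-3.5,0,0,0,0,0,0,-3.65,0,0,0,0,0,0,0,0,0,0,0,0,0,0,4,0,0,0,0,0,0,4,0,0,0,0,0,0,2.5,0,0,0,0,0,0,0.3,0,0,0,0,0,0,0,0,0,0,0]'; python3 -m inch '[0,0,0.3,0,0,0,0,0,0,0.3,0,0,0,0,0,0,0.3,0,0,0,0,0,0,0.3,0,0,0,0,0,0,0,0,0,0,0]';python3 -m inch '[0,0,0.3,0,0,0,0,0,0,0.3,0,0,0,0,0,0,0.1,0,0,0,0,0,0,0,0,0,0,0]'
```

```text
time_s: 31.65
ee_pos: [0.5503, -0.068, 0.0532]
eef_rot: [3.141, -0.001, -0.0]
force: [0.3, -0.1, -2.3]
grip_width: 0.0345
time_s: 32.28
ee_pos: [0.5497, -0.0677, 0.0399]
eef_rot: [-3.141, 0.0, 0.0]
force: [1.1, 0.6, -1.4]
grip_width: 0.0348
time_s: 32.78
ee_pos: [0.5498, -0.0677, 0.0331]
eef_rot: [-3.142, 0.0, 0.0]
force: [-0.2, -0.5, -2.2]
grip_width: 0.0346
```

```bash
python3 -m inch '[0,0,0.15,0,0,0,0,0,0,0.15,0,0,0,0,0,0,0,0,0,0,0]'; python3 -m inch '[0,0,0,0,0,0,1,0,0,0,0,0,0,1,0,0,0,0,0,0,1,0,0,0,0,0,0,1,0,0,-3,0,0,0,1,0,0,-4,0,0,0,1,0,0,-4,0,0,0,1,0,0,-4,0,0,0,1,0,0,-3,0,0,0,1,0,0,0,0,0,0,1,0,0,0,0,0,0,1]'; python3 - <<'E'
from h import *
print(look((.549,-.067),.064,.08,.05),look((.549,-.067),.05,.062,.09),look((.549,-.067),.03,.045,.09),ctrl.get_obs()["ee_pos"])
E
```

```text
time_s: 33.15
ee_pos: [0.5501, -0.0678, 0.0321]
eef_rot: [3.141, -0.001, 0.0]
force: [-10.8, 1.7, 20.7]
grip_width: 0.0345
time_s: 34.52
ee_pos: [0.5495, -0.0677, 0.2091]
eef_rot: [-3.141, 0.001, 0.0]
force: [0.0, -0.5, -0.5]
grip_width: 0.0938
{'n': 1060, 'c': array([ 0.5495, -0.067 ]), 'd': np.float64(0.0348), 'z': 0.0702} {'n': 5955, 'c': array([ 0.5497, -0.0676]), 'd': np.float64(0.0946), 'z': 0.0554} {'n': 1692, 'c': array([ 0.5498, -0.0677]), 'd': np.float64(0.1105), 'z': 0.0375} [ 0.54946889 -0.06767624  0.20901245]
```

```bash
python3 -m inch '[0.1,3.6,0,0,0,0,0.65,0.1,3.6,0,0,0,0,0.65,0.1,3.6,0,0,0,0,0.65,0.1,3.6,2,0,0,0,0.65,0.1,3.6,3,0,0,0,0.65,0.1,3.6,3,0,0,0,0.65,0,0,0,0,0,0,0.65,0,0,0,0,0,0,0.65]'; python3 - <<'E'
from h import *
c=(.5555,-.284); print(look(c,.042,.056,.05,"pics/w9.png"),look(c,.028,.04,.09),look(c,.008,.022,.09),ctrl.get_obs()["ee_pos"])
E
```

```text
time_s: 35.67
ee_pos: [0.556, -0.2833, 0.1304]
eef_rot: [-3.141, -0.0, 0.0]
force: [0.7, -0.2, 0.5]
grip_width: 0.0612
{'n': 1451, 'c': array([ 0.5574, -0.2836]), 'd': np.float64(0.035), 'z': 0.0481} {'n': 5803, 'c': array([ 0.5572, -0.2843]), 'd': np.float64(0.083), 'z': 0.0334} {'n': 1933, 'c': array([ 0.557 , -0.2852]), 'd': np.float64(0.0964), 'z': 0.0155} [ 0.55636113 -0.28298122  0.13126364]
```

View pics/w9.png

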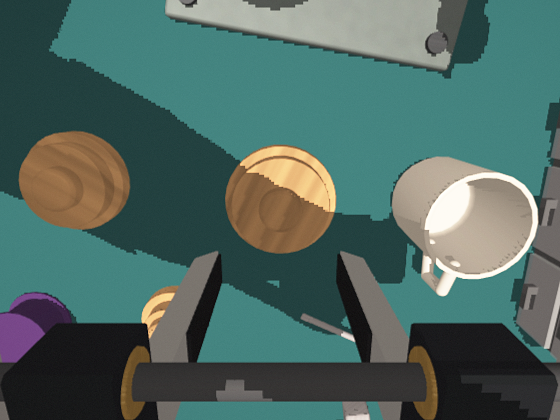

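Step2 is at (280,200), clear of the mug at (460,215).

```bash
python3 -m inch '[0.11,0.09,3,0,0,0,0.65,0,0,4,0,0,0,0.65,0,0,3,0,0,0,0.65,0,0,1.6,0,0,0,0.65,0,0,0.4,0,0,0,0.65,0,0,0,0,0,0,0.65,0,0,0,0,0,0,0,0,0,0,0,0,0,0,0,0,0,0,0,0,0,0,0,0,0,0,0,0,0,0,0,0,0,0,0,0,0,0,0,0,0,0]' 45; python3 -m inch '[0,0,-3,0,0,0,0,0,0,-4,0,0,0,0,0,0,-4,0,0,0,0,0,0,-4,0,0,0,0,0,0,0,0,0,0,0]';python3 - <<'E'
from h import *
print(held())
E
```

```text
time_s: 37.33
ee_pos: [0.5571, -0.2847, 0.0106]
eef_rot: [3.141, -0.0, 0.0]
force: [-1.9, 1.5, 5.3]
grip_width: 0.0342
time_s: 37.95
ee_pos: [0.5578, -0.2852, 0.1628]
eef_rot: [3.139, -0.004, -0.0]
force: [-0.0, 0.1, -3.4]
grip_width: 0.0346
(array([ 0.5578, -0.2852,  0.1628]), 0.0346, {'n': 8241, 'c': array([ 0.557 , -0.2802]), 'd': np.float64(0.0777), 'z': 0.1856}, {'n': 4198, 'c': array([ 0.5564, -0.2836]), 'd': np.float64(0.0962), 'z': 0.1652})
```

```bash
python3 -m inch '[-0.12,-3.5,0,0,0,0,0,-0.12,-3.5,0,0,0,0,0,-0.12,-3.5,0,0,0,0,0,-0.12,-3.5,0,0,0,0,0,-0.12,-3.5,0,0,0,0,0,-0.15,-3.5,0,0,0,0,0,0,-0.7,0,0,0,0,0,0,0,0,0,0,0,0,0,0,3,0,0,0,0,0,0,3,0,0,0,0,0,0,1.5,0,0,0,0,0,0,0,0,0,0,0]'; python3 -m inch '[0,0,0.3,0,0,0,0,0,0,0.3,0,0,0,0,0,0,0.3,0,0,0,0,0,0,0.3,0,0,0,0,0,0,0,0,0,0,0]';python3 -m inch '[0,0,0.3,0,0,0,0,0,0,0.3,0,0,0,0,0,0,0.1,0,0,0,0,0,0,0,0,0,0,0]'
```

```text
time_s: 39.55
ee_pos: [0.5491, -0.0682, 0.0844]
eef_rot: [-3.141, 0.002, -0.001]
force: [0.2, -0.0, -1.6]
grip_width: 0.0345
time_s: 40.17
ee_pos: [0.5493, -0.0676, 0.073]
eef_rot: [-3.142, 0.0, 0.0]
force: [0.1, -0.7, -2.1]
grip_width: 0.0342
time_s: 40.67
ee_pos: [0.5494, -0.0677, 0.0665]
eef_rot: [3.142, 0.0, 0.0]
force: [-3.7, 0.2, 3.8]
grip_width: 0.0345
```

```bash
python3 -m inch '[0,0,0.2,0,0,0,0,0,0,0,0,0,0,0,0,0,0,0,0,0,0.65,0,0,0,0,0,0,0.65,0,0,0,0,0,0,0.65,0,0,-3,0,0,0,0.65,0,0,-4,0,0,0,0.65,0,0,-4,0,0,0,0.65,0,0,-4,0,0,0,0.65,0,0,0,0,0,0,0.65,0,0,0,0,0,0,0.65]'; python3 - <<'E'
from h import *
c=(.549,-.067);print(look(c,.098,.114,.05),look(c,.084,.096,.09),ctrl.get_obs()["ee_pos"])
E
python3 -m inch '[-2.95,3.3,0,0,0,0,0.65,-2.95,3.3,0,0,0,0,0.65,-2.95,3.3,1,0,0,0,0.65,-2.95,3.3,2,0,0,0,0.65,-2.95,3.3,3,0,0,0,0.65,-2.95,3.3,3,0,0,0,0.65,0,0,0,0,0,0,0.65,0,0,0,0,0,0,0.65]'; python3 - <<'E'
from h import *
c=(.373,-.266); print(look(c,.042,.056,.05),look(c,.028,.04,.09),ctrl.get_obs()["ee_pos"])
E
```

```text
time_s: 42.05
ee_pos: [0.5491, -0.0676, 0.2131]
eef_rot: [-3.141, 0.001, -0.0]
force: [-0.1, 0.3, 0.1]
grip_width: 0.0612
{'n': 1250, 'c': array([ 0.5491, -0.0665]), 'd': np.float64(0.0349), 'z': 0.1041} {'n': 5035, 'c': array([ 0.5493, -0.0673]), 'd': np.float64(0.0828), 'z': 0.0894} [ 0.5489616  -0.06758175  0.21270318]
time_s: 43.15
ee_pos: [0.3728, -0.2654, 0.1243]
eef_rot: [-3.141, 0.0, -0.0]
force: [-1.5, 0.1, 0.0]
grip_width: 0.061
{'n': 1512, 'c': array([ 0.3741, -0.2658]), 'd': np.float64(0.0351), 'z': 0.0481} {'n': 4025, 'c': array([ 0.3738, -0.2664]), 'd': np.float64(0.0711), 'z': 0.0334} [ 0.37328665 -0.26519443  0.12469519]
```

```bash
python3 -m inch '[0.08,0.13,3,0,0,0,0.65,0,0,4,0,0,0,0.65,0,0,3,0,0,0,0.65,0,0,1.1,0,0,0,0.65,0,0,0.3,0,0,0,0.65,0,0,0,0,0,0,0.65,0,0,0,0,0,0,0,0,0,0,0,0,0,0,0,0,0,0,0,0,0,0,0,0,0,0,0,0,0,0,0,0,0,0,0,0,0,0,0,0,0,0]' 45; python3 -m inch '[0,0,-3,0,0,0,0,0,0,-4,0,0,0,0,0,0,-4,0,0,0,0,0,0,-4,0,0,0,0,0,0,-3,0,0,0,0,0,0,0,0,0,0,0,0,0,0,0,0,0,0]';python3 - <<'E'
from h import *
print(held())
E
```

```text
time_s: 44.75
ee_pos: [0.3734, -0.2671, 0.0105]
eef_rot: [3.141, -0.0, -0.0]
force: [-0.7, 1.5, 5.2]
grip_width: 0.0349
time_s: 45.62
ee_pos: [0.3728, -0.2666, 0.1888]
eef_rot: [-3.14, 0.001, -0.0]
force: [-0.2, 0.6, -2.1]
grip_width: 0.0344
(array([ 0.3728, -0.2666,  0.1888]), 0.0344, {'n': 5319, 'c': array([ 0.3727, -0.2628]), 'd': np.float64(0.0667), 'z': 0.2117}, {'n': 3794, 'c': array([ 0.3726, -0.2654]), 'd': np.float64(0.0846), 'z': 0.1936})
```

```bash
python3 -m inch '[2.94,-3.32,0,0,0,0,0,2.94,-3.32,0,0,0,0,0,2.94,-3.32,0,0,0,0,0,2.94,-3.32,0,0,0,0,0,2.94,-3.32,0,0,0,0,0,2.94,-3.32,0,0,0,0,0,0,0,0,0,0,0,0,0,0,0,0,0,0,0,0,0,3,0,0,0,0,0,0,3,0,0,0,0,0,0,0.9,0,0,0,0,0,0,0,0,0,0,0]'; python3 -m inch '[0,0,0.3,0,0,0,0,0,0,0.3,0,0,0,0,0,0,0.3,0,0,0,0,0,0,0.3,0,0,0,0,0,0,0,0,0,0,0]';python3 -m inch '[0,0,0.3,0,0,0,0,0,0,0.3,0,0,0,0,0,0,0.2,0,0,0,0,0,0,0,0,0,0,0]'
```

```text
time_s: 47.22
ee_pos: [0.5495, -0.0683, 0.1215]
eef_rot: [-3.142, 0.0, -0.001]
force: [-0.1, -0.1, -0.5]
grip_width: 0.0347
time_s: 47.85
ee_pos: [0.5495, -0.0677, 0.109]
eef_rot: [-3.141, 0.0, 0.0]
force: [0.9, 0.8, -1.3]
grip_width: 0.0347
time_s: 48.35
ee_pos: [0.5496, -0.0677, 0.101]
eef_rot: [-3.142, 0.0, -0.0]
force: [0.1, 0.4, -1.2]
grip_width: 0.0347
```

```bash
python3 -m inch '[0,0,0.2,0,0,0,0,0,0,0,0,0,0,0,0,0,0,0,0,0,0.65,0,0,0,0,0,0,0.65,0,0,0,0,0,0,0.65,0,0,-3,0,0,0,0.65,0,0,-4,0,0,0,0.65,0,0,-4,0,0,0,0.65,0,0,-4,0,0,0,0.65,0,0,0,0,0,0,0.65,0,0,0,0,0,0,0.65]'; python3 - <<'E'
from h import *
c=(.549,-.067);print(look(c,.132,.148,.05),look(c,.118,.130,.09),ctrl.get_obs()["ee_pos"])
E
python3 -m inch '[-0.94,-4.3,0,0,0,0,0.65,-0.94,-4.3,0,0,0,0,0.65,-0.94,-4.3,0,0,0,0,0.65,-0.94,-4.3,0,0,0,0,0.65,-0.94,-4.3,0,0,0,0,0.65,-0.94,-4.3,1,0,0,0,0.65,-0.94,-4.3,1,0,0,0,0.65,-0.94,-4.3,2,0,0,0,0.65,-0.94,-4.3,3,0,0,0,0.65,-0.94,-4.3,3,0,0,0,0.65,-0.94,-4.3,2,0,0,0,0.65,0,0,0,0,0,0,0.65,0,0,0,0,0,0,0.65]'; python3 - <<'E'
from h import *
c=(.446,.406); print(look(c,.042,.056,.05,"pics/w10.png"),look(c,.028,.04,.09),ctrl.get_obs()["ee_pos"])
E
```

```text
time_s: 49.72
ee_pos: [0.5493, -0.0677, 0.2481]
eef_rot: [-3.141, 0.001, -0.0]
force: [0.5, 0.5, -0.2]
grip_width: 0.0613
{'n': 1242, 'c': array([ 0.5494, -0.0665]), 'd': np.float64(0.0349), 'z': 0.1381} {'n': 3363, 'c': array([ 0.5496, -0.0673]), 'd': np.float64(0.071), 'z': 0.1234} [ 0.54923062 -0.06770514  0.24779262]
time_s: 51.45
ee_pos: [0.4462, 0.4048, 0.1288]
eef_rot: [3.141, 0.001, 0.0]
force: [0.4, -0.4, -0.4]
grip_width: 0.0615
{'n': 1492, 'c': array([0.4495, 0.4103]), 'd': np.float64(0.0351), 'z': 0.0481} {'n': 2312, 'c': array([0.4492, 0.4099]), 'd': np.float64(0.0591), 'z': 0.0334} [0.44672995 0.40448136 0.12961345]
```

```bash
python3 -m inch '[0.28,-0.5,3,0,0,0,0.65,0,0,4,0,0,0,0.65,0,0,3,0,0,0,0.65,0,0,1.4,0,0,0,0.65,0,0,0.45,0,0,0,0.65,0,0,0,0,0,0,0.65,0,0,0,0,0,0,0,0,0,0,0,0,0,0,0,0,0,0,0,0,0,0,0,0,0,0,0,0,0,0,0,0,0,0,0,0,0,0,0,0,0,0]' 45; python3 -m inch '[0,0,-3,0,0,0,0,0,0,-4,0,0,0,0,0,0,-4,0,0,0,0,0,0,-4,0,0,0,0,0,0,-4,0,0,0,0,0,0,-2,0,0,0,0,0,0,0,0,0,0,0,0,0,0,0,0,0,0]';python3 - <<'E'
from h import *
print(held())
E
```

```text
time_s: 53.05
ee_pos: [0.4492, 0.4104, 0.011]
eef_rot: [-3.141, -0.0, 0.0]
force: [-0.7, -0.9, 5.9]
grip_width: 0.0347
time_s: 54.05
ee_pos: [0.4487, 0.41, 0.2191]
eef_rot: [3.14, 0.002, -0.0]
force: [0.4, -0.5, -1.8]
grip_width: 0.0343
(array([0.4487, 0.41  , 0.2191]), 0.0343, {'n': 3100, 'c': array([0.4486, 0.4191]), 'd': np.float64(0.0444), 'z': 0.2414}, {'n': 3173, 'c': array([0.4486, 0.4108]), 'd': np.float64(0.0727), 'z': 0.2233})
```

```bash
python3 -m inch '[0.84,3.98,0,0,0,0,0,0.84,3.98,0,0,0,0,0,0.84,3.98,0,0,0,0,0,0.84,3.98,0,0,0,0,0,0.84,3.98,0,0,0,0,0,0.84,3.98,0,0,0,0,0,0.84,3.98,0,0,0,0,0,0.84,3.98,0,0,0,0,0,0.84,3.98,0,0,0,0,0,0.84,3.98,0,0,0,0,0,0.84,3.97,0,0,0,0,0,0.84,3.95,0,0,0,0,0,0,0,0,0,0,0,0,0,0,0,0,0,0,0,0,0,3,0,0,0,0,0,0,2.5,0,0,0,0,0,0,1,0,0,0,0,0,0,0,0,0,0,0]'; python3 -m inch '[0,0,0.3,0,0,0,0,0,0,0.3,0,0,0,0,0,0,0.3,0,0,0,0,0,0,0.3,0,0,0,0,0,0,0,0,0,0,0]';python3 -m inch '[0,0,0.3,0,0,0,0,0,0,0.2,0,0,0,0,0,0,0,0,0,0,0]'
```

```text
time_s: 56.4
ee_pos: [0.5498, -0.0664, 0.1557]
eef_rot: [-3.141, 0.0, 0.001]
force: [0.6, 0.0, -0.9]
grip_width: 0.0344
time_s: 57.02
ee_pos: [0.5497, -0.067, 0.1434]
eef_rot: [-3.141, 0.0, -0.0]
force: [0.5, 0.5, -1.1]
grip_width: 0.0345
time_s: 57.4
ee_pos: [0.5497, -0.0669, 0.1385]
eef_rot: [-3.142, 0.0, -0.0]
force: [-0.2, -0.1, -1.5]
grip_width: 0.0346
```

```bash
python3 -m inch '[0,0,0.3,0,0,0,0,0,0,0.15,0,0,0,0,0,0,0.1,0,0,0,0,0,0,0,0,0,0,0]'; python3 -m inch '[0,0,0,0,0,0,0.65,0,0,0,0,0,0,0.65,0,0,0,0,0,0,0.65,0,0,-3,0,0,0,0.65,0,0,-4,0,0,0,0.65,0,0,-4,0,0,0,0.65,0,0,-4,0,0,0,0.65,0,0,0,0,0,0,0.65,0,0,0,0,0,0,0.65]'; python3 - <<'E'
from h import *
c=(.549,-.067);print(look(c,.166,.182,.05),look(c,.152,.164,.09),ctrl.get_obs()["ee_pos"])
E
python3 -m inch '[-1.11,3.75,0,0,0,0,0.65,-1.11,3.75,0,0,0,0,0.65,-1.11,3.75,0,0,0,0,0.65,-1.11,3.75,1,0,0,0,0.65,-1.11,3.75,2,0,0,0,0.65,-1.11,3.75,3,0,0,0,0.65,-1.11,3.75,3,0,0,0,0.65,-1.11,3.75,3,0,0,0,0.65,-1.11,3.75,3,0,0,0,0.65,0,0,0,0,0,0,0.65,0,0,0,0,0,0,0.65]'; python3 - <<'E'
from h import *
c=(.4495,-.405); print(look(c,.042,.056,.05,"pics/w11.png"),look(c,.028,.04,.09),ctrl.get_obs()["ee_pos"])
E
```

```text
time_s: 57.9
ee_pos: [0.5501, -0.0671, 0.1349]
eef_rot: [3.141, -0.002, 0.0]
force: [-7.1, 0.4, 15.4]
grip_width: 0.0345
time_s: 59.02
ee_pos: [0.5496, -0.0669, 0.282]
eef_rot: [-3.141, 0.001, 0.0]
force: [-0.9, -0.4, -0.6]
grip_width: 0.0611
{'n': 1246, 'c': array([ 0.5497, -0.0666]), 'd': np.float64(0.035), 'z': 0.1721} {'n': 1947, 'c': array([ 0.5498, -0.0673]), 'd': np.float64(0.0591), 'z': 0.1574} [ 0.54947417 -0.06688453  0.28174287]
time_s: 60.5
ee_pos: [0.4501, -0.4039, 0.1332]
eef_rot: [-3.141, 0.0, 0.0]
force: [-0.6, -0.6, 0.4]
grip_width: 0.061
{'n': 1423, 'c': array([ 0.4511, -0.4065]), 'd': np.float64(0.0351), 'z': 0.0481} {'n': 906, 'c': array([ 0.4509, -0.407 ]), 'd': np.float64(0.0474), 'z': 0.0334} [ 0.45064921 -0.40373956  0.13410884]
```

```bash
python3 -m inch '[0.06,0.31,3,0,0,0,0.65,0,0,4,0,0,0,0.65,0,0,3,0,0,0,0.65,0,0,1.8,0,0,0,0.65,0,0,0.45,0,0,0,0.65,0,0,0,0,0,0,0.65,0,0,0,0,0,0,0,0,0,0,0,0,0,0,0,0,0,0,0,0,0,0,0,0,0,0,0,0,0,0,0,0,0,0,0,0,0,0,0,0,0,0]' 45; python3 -m inch '[0,0,-3,0,0,0,0,0,0,-4,0,0,0,0,0,0,-4,0,0,0,0,0,0,-4,0,0,0,0,0,0,-4,0,0,0,0,0,0,-4,0,0,0,0,0,0,-2,0,0,0,0,0,0,0,0,0,0,0,0,0,0,0,0,0,0]';python3 - <<'E'
from h import *
print(held())
E
```

```text
time_s: 62.1
ee_pos: [0.4507, -0.4077, 0.0111]
eef_rot: [3.141, -0.0, -0.0]
force: [-0.9, 0.5, 5.1]
grip_width: 0.0345
time_s: 63.22
ee_pos: [0.4503, -0.4073, 0.2591]
eef_rot: [-3.14, 0.001, -0.0]
force: [0.6, -0.7, -0.5]
grip_width: 0.0344
(array([ 0.4503, -0.4073,  0.2591]), 0.0344, {'n': 1657, 'c': array([ 0.4502, -0.4009]), 'd': np.float64(0.0389), 'z': 0.2814}, {'n': 2638, 'c': array([ 0.4502, -0.4039]), 'd': np.float64(0.0593), 'z': 0.2634})
```

```bash
python3 -m inch '[1.1,-3.78,0,0,0,0,0,1.1,-3.78,0,0,0,0,0,1.1,-3.78,0,0,0,0,0,1.1,-3.78,0,0,0,0,0,1.1,-3.78,0,0,0,0,0,1.1,-3.78,0,0,0,0,0,1.1,-3.78,0,0,0,0,0,1.1,-3.78,0,0,0,0,0,1.12,-3.75,0,0,0,0,0,0,0,0,0,0,0,0,0,0,0,0,0,0,0,0,0,3,0,0,0,0,0,0,2.9,0,0,0,0,0,0,1,0,0,0,0,0,0,0,0,0,0,0]'; python3 -m inch '[0,0,0.3,0,0,0,0,0,0,0.3,0,0,0,0,0,0,0.3,0,0,0,0,0,0,0.3,0,0,0,0,0,0,0,0,0,0,0]'
```

```text
time_s: 65.2
ee_pos: [0.5496, -0.0683, 0.1918]
eef_rot: [-3.142, 0.0, -0.001]
force: [0.1, 0.2, 0.0]
grip_width: 0.0345
time_s: 65.82
ee_pos: [0.5497, -0.0676, 0.1795]
eef_rot: [-3.142, 0.0, 0.0]
force: [0.2, 0.4, 0.4]
grip_width: 0.0345
```

```bash
python3 -m inch '[0,0,0.3,0,0,0,0,0,0,0.3,0,0,0,0,0,0,0.3,0,0,0,0,0,0,0.25,0,0,0,0,0,0,0.1,0,0,0,0,0,0,0,0,0,0,0]'; python3 -m inch '[0,0,0,0,0,0,0.65,0,0,0,0,0,0,0.65,0,0,0,0,0,0,0.65,0,0,-3,0,0,0,0.65,0,0,-4,0,0,0,0.65,0,0,-4,0,0,0,0.65,0,0,-3,0,0,0,0.65,0,0,0,0,0,0,0.65,0,0,0,0,0,0,0.65]'; python3 - <<'E'
from h import *
c=(.549,-.067);print(look(c,.200,.216,.05),look(c,.186,.198,.09),ctrl.get_obs()["ee_pos"])
E
python3 -m inch '[-0.15,-3.77,0,0,0,0,0.8,-0.15,-3.77,0,0,0,0,0.8,-0.15,-3.77,0,0,0,0,0.8,-0.15,-3.77,0,0,0,0,0.8,-0.15,-3.77,3,0,0,0,0.8,-0.15,-3.77,3,0,0,0,0.8,-0.15,-3.77,3,0,0,0,0.8,-0.15,-3.77,4,0,0,0,0.8,-0.15,-3.77,4,0,0,0,0.8,0,0,0,0,0,0,0.8,0,0,0,0,0,0,0.8]'; python3 - <<'E'
from h import *
c=(.536,.272); print(look(c,.034,.05,.06,"pics/w12.png"),look(c,.01,.023,.09),ctrl.get_obs()["ee_pos"])
E
```

```text
time_s: 66.58
ee_pos: [0.5501, -0.0677, 0.169]
eef_rot: [3.141, -0.002, 0.0]
force: [-6.1, 0.4, 15.0]
grip_width: 0.0345
time_s: 67.7
ee_pos: [0.5495, -0.0676, 0.3059]
eef_rot: [-3.141, 0.002, -0.0]
force: [0.1, 0.3, -0.9]
grip_width: 0.0614
{'n': 1307, 'c': array([ 0.5495, -0.0665]), 'd': np.float64(0.0349), 'z': 0.2061} {'n': 857, 'c': array([ 0.5497, -0.0671]), 'd': np.float64(0.0473), 'z': 0.1914} [ 0.5494582  -0.06759721  0.30584811]
time_s: 69.18
ee_pos: [0.5364, 0.2713, 0.1375]
eef_rot: [3.141, -0.0, 0.0]
force: [0.6, 0.8, 0.6]
grip_width: 0.0753
{'n': 1682, 'c': array([0.5393, 0.2732]), 'd': np.float64(0.0394), 'z': 0.0394} {'n': 1476, 'c': array([0.5391, 0.2733]), 'd': np.float64(0.059), 'z': 0.0155} [0.5369239  0.27095947 0.13843695]
```

View pics/w12.png

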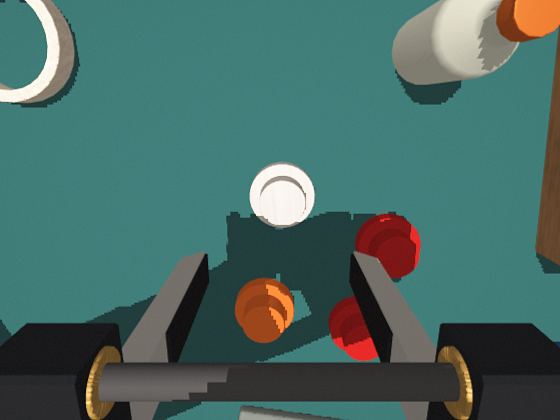

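The cap at (282,195) has the only pale metal finish. Orange (265,310) and the two reds (388,245) and (360,328) are the look-alikes. I grip the boss.

```bash
python3 -m inch '[0.25,-0.15,3,0,0,0,0.65,0,0,4,0,0,0,0.65,0,0,4,0,0,0,0.65,0,0,2.4,0,0,0,0.65,0,0,0.6,0,0,0,0.65,0,0,0,0,0,0,0.65]'; python3 -m inch '[0,0,0,0,0,0,0,0,0,0,0,0,0,0,0,0,0,0,0,0,0,0,0,0,0,0,0,0,0,0,0,0,0,0,0,0,0,0,0,0,0,0]' 50; python3 -m inch '[0,0,-3,0,0,0,0,0,0,-4,0,0,0,0,0,0,-4,0,0,0,0,0,0,-4,0,0,0,0,0,0,-4,0,0,0,0,0,0,-4,0,0,0,0,0,0,-4,0,0,0,0,0,0,-3,0,0,0,0,0,0,0,0,0,0,0,0,0,0,0,0,0,0]';python3 - <<'E'
from h import *
o=ctrl.get_obs();e=o["ee_pos"]; print(e,o["grip_width"],o["force"]); 
print(look(e[:2],e[2]+.037,e[2]+.055,.05),look(e[:2],e[2]+.01,e[2]+.03,.05))
E
```

```text
time_s: 70.03
ee_pos: [0.5394, 0.273, -0.0017]
eef_rot: [-3.141, -0.001, -0.001]
force: [1.3, -0.3, 0.9]
grip_width: 0.061
time_s: 70.78
ee_pos: [0.5391, 0.2733, -0.0021]
eef_rot: [-3.141, -0.001, 0.0]
force: [-1.2, -1.5, 5.9]
grip_width: 0.0388
time_s: 72.03
ee_pos: [0.5384, 0.273, 0.2952]
eef_rot: [3.141, 0.002, 0.0]
force: [0.0, -0.5, -2.5]
grip_width: 0.039
[0.53835924 0.27300371 0.29520062] 0.038985642364870024 [ 0.0224385  -0.54767058 -2.50386698]
{'n': 5919, 'c': array([0.5383, 0.2737]), 'd': np.float64(0.0434), 'z': 0.3367} {'n': 3139, 'c': array([0.5386, 0.281 ]), 'd': np.float64(0.047), 'z': 0.3127}
```

```bash
python3 -m inch '[0.12,3.78,0,0,0,0,0,0.12,3.78,0,0,0,0,0,0.12,3.78,0,0,0,0,0,0.12,3.78,0,0,0,0,0,0.12,3.78,0,0,0,0,0,0.12,3.78,0,0,0,0,0,0.12,3.78,0,0,0,0,0,0.12,3.78,0,0,0,0,0,0.12,3.76,0,0,0,0,0,0,0,0,0,0,0,0,0,0,0,0,0,0,0,0,0,3,0,0,0,0,0,0,3,0,0,0,0,0,0,2,0,0,0,0,0,0,0,0,0,0,0]'; python3 -m inch '[0,0,0.3,0,0,0,0,0,0,0.3,0,0,0,0,0,0,0.3,0,0,0,0,0,0,0.3,0,0,0,0,0,0,0,0,0,0,0]'
```

```text
time_s: 74.0
ee_pos: [0.5489, -0.0657, 0.2159]
eef_rot: [-3.141, 0.003, 0.001]
force: [0.2, 0.1, -1.7]
grip_width: 0.0387
time_s: 74.62
ee_pos: [0.5495, -0.0669, 0.205]
eef_rot: [-3.142, 0.0, -0.0]
force: [0.3, -0.5, -2.6]
grip_width: 0.039
```

```bash
python3 -m inch '[0,0,0.3,0,0,0,0,0,0,0.3,0,0,0,0,0,0,0.3,0,0,0,0,0,0,0.3,0,0,0,0,0,0,0.2,0,0,0,0,0,0,0,0,0,0,0]';python3 -m inch '[0,0,0.2,0,0,0,0,0,0,0.1,0,0,0,0,0,0,0,0,0,0,0]'; python3 -m inch '[0,0,0,0,0,0,0.65,0,0,0,0,0,0,0.65,0,0,0,0,0,0,0.65,0,0,-3,0,0,0,0.8,0,0,-4,0,0,0,0.8,0,0,-4,0,0,0,0.8,0,0,-3,0,0,0,0.8,0,0,0,0,0,0,0.8,0,0,0,0,0,0,0.8]'; python3 - <<'E'
from h import *
c=(.549,-.067);print(look(c,.222,.245,.05,"pics/w13.png"),look(c,.197,.215,.09),ctrl.get_obs()["ee_pos"])
print(look((.70,.035),.3,.36,.05,"pics/s14.png","top"))
E
```

```text
time_s: 75.38
ee_pos: [0.5495, -0.0668, 0.1911]
eef_rot: [-3.142, 0.0, 0.0]
force: [0.5, 0.3, -2.2]
grip_width: 0.0387
time_s: 75.75
ee_pos: [0.5499, -0.0669, 0.1898]
eef_rot: [3.141, -0.002, 0.0]
force: [-3.9, 0.8, 10.8]
grip_width: 0.0389
time_s: 76.88
ee_pos: [0.5493, -0.0668, 0.3269]
eef_rot: [-3.141, 0.002, -0.0]
force: [1.0, -0.1, -0.1]
grip_width: 0.0752
{'n': 1742, 'c': array([ 0.5494, -0.0661]), 'd': np.float64(0.0398), 'z': 0.2314} {'n': 1547, 'c': array([ 0.5494, -0.0664]), 'd': np.float64(0.0595), 'z': 0.2074} [ 0.54926029 -0.06680541  0.32678019]
{'n': 117, 'c': array([0.6936, 0.0331]), 'd': np.float64(0.0308), 'z': 0.3333}
```

View pics/w13.png

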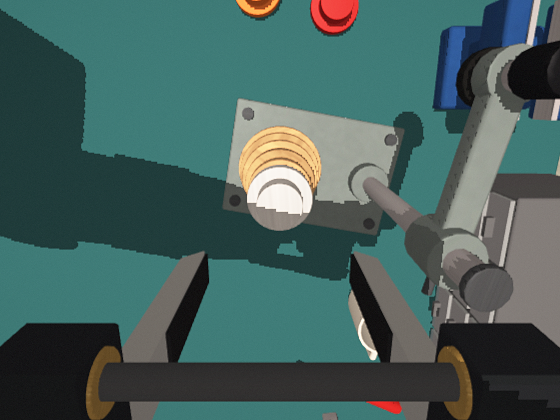

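The stack is complete: step5 and the cap are at (281,195), and the cap top measures 0.2314. The arm is swung clear with the knob at (540,70). Next I go back to the knob.

```bash
python3 -m inch '[0,0,-4,0,0,0,1,0,0,-3.5,0,0,0,1,3,-2,0,0,0,0,1,3,-2,0,0,0,0,1,3,-2,0,0,0,0,1,3,-2,0,0,0,0,1,2.8,-2,0,0,0,0,1,0,0,0,0,0,0,1,0,0,0,0,0,0,1]'; python3 - <<'E'
from h import *
e=ctrl.get_obs()["ee_pos"]; k=look((.698,.035),.325,.36,.06); print(k,e)
C=np.array([.6732,-.0863]); 
k0=k["c"]; print("R",np.hypot(*(k0-C)))
a0=np.arctan2(*(k0-C)[::-1]); a1=np.arctan2(-.0665-C[1],.5495-C[0]); print(a0,a1)
a=np.linspace(a0,a1,13); q=C+.125*np.c_[np.cos(a),np.sin(a)]; print((np.diff(q,axis=0)*[100,-100]).round(2).tolist())
E
```

```text
time_s: 78.15
ee_pos: [0.6973, 0.0327, 0.4028]
eef_rot: [3.141, 0.001, -0.0]
force: [-0.3, -0.7, 0.3]
grip_width: 0.0937
{'n': 1101, 'c': array([0.6981, 0.0347]), 'd': np.float64(0.0291), 'z': 0.3337} [0.69725726 0.03271471 0.4028177 ]
R 0.12353546049616686
1.3678443865973369 2.98287433373724
[[-1.67, -0.23], [-1.68, -0.0], [-1.67, 0.22], [-1.62, 0.45], [-1.55, 0.66], [-1.44, 0.86], [-1.32, 1.05], [-1.16, 1.21], [-0.99, 1.36], [-0.8, 1.48], [-0.59, 1.57], [-0.38, 1.64]]
```

```bash
python3 -m inch '[0.08,-0.18,0,0,0,0,1,0,0,3,0,0,0,1,0,0,4,0,0,0,1,0,0,3.5,0,0,0,1,0,0,1.6,0,0,0,1,0,0,0.5,0,0,0,1,0,0,0,0,0,0,1,0,0,0,0,0,0,0,0,0,0,0,0,0,0,0,0,0,0,0,0,0,0,0,0,0,0,0,0,0,0,0,0,0,0,0,0,0,0,0,0,0,0,0,0,0,0,0,0,0,0,0,0,0,0,0,0]' 15; python3 -m inch '[-1.67,-0.23,0,0,0,0,0,-1.68,0,0,0,0,0,0,-1.67,0.22,0,0,0,0,0,-1.62,0.45,0,0,0,0,0,-1.55,0.66,0,0,0,0,0,-1.44,0.86,0,0,0,0,0,-1.32,1.05,0,0,0,0,0,-1.16,1.21,0,0,0,0,0,-0.99,1.36,0,0,0,0,0,-0.8,1.48,0,0,0,0,0,-0.59,1.57,0,0,0,0,0,-0.38,1.64,0,0,0,0,0,0,0,0,0,0,0,0,0,0,0,0,0,0,0]'
```

```text
time_s: 80.08
ee_pos: [0.6983, 0.035, 0.2772]
eef_rot: [-3.142, 0.0, 0.0]
force: [0.7, -0.6, -0.4]
grip_width: 0.0295
time_s: 81.82
ee_pos: [0.5494, -0.069, 0.2772]
eef_rot: [3.141, 0.0, -0.001]
force: [0.2, -1.3, 4.8]
grip_width: 0.0297
```

```bash
python3 - <<'E'
from h import *
print(look((.549,-.067),.328,.345,.03,"pics/w15.png"),ctrl.get_obs()["ee_pos"])
E
```

```text
{'n': 4269, 'c': array([ 0.5493, -0.0678]), 'd': np.float64(0.0346), 'z': 0.3331} [ 0.54941556 -0.0689848   0.27719224]
```

View pics/w15.png

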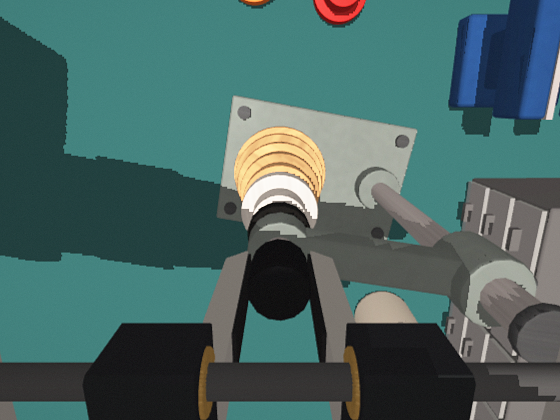

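```bash
python3 -m inch '[0,0,0,0,0,0,0.7,0,0,0,0,0,0,0.7,0,0,0,0,0,0,0.7,0,0,-3,0,0,0,0.7,0,0,-4,0,0,0,0.7,0,0,-5,0,0,0,0.7,0,-0.2,-3,0,0,0,0.7,0,0,0,0,0,0,0.7,0,0,0,0,0,0,0.7]'; python3 - <<'E'
from h import *
for i in range(2): print(look((.549,-.067),.325,.345,.04),ctrl.get_obs()["ee_pos"])
im,d,P=shot("wrist")
m=(np.hypot(P[...,0]-.674,P[...,1]+.087)<.05)&(P[...,2]>.32); print("post",fit(P[m][:,:2]),P[m].mean(0), np.median(P[m],0))
E
```

```text
time_s: 83.0
ee_pos: [0.5496, -0.0658, 0.4257]
eef_rot: [-3.141, 0.002, 0.0]
force: [0.5, 0.1, -1.0]
grip_width: 0.0658
{'n': 935, 'c': array([ 0.5492, -0.0669]), 'd': np.float64(0.0289), 'z': 0.3329} [ 0.54951509 -0.06576452  0.42562099]
{'n': 938, 'c': array([ 0.5493, -0.067 ]), 'd': np.float64(0.0289), 'z': 0.3329} [ 0.54949214 -0.0657827   0.42577078]
post [ 0.67131402 -0.08786439  0.010691  ] [ 0.67114215 -0.08758358  0.33656205] [ 0.67087262 -0.08727437  0.33713737]
```

The knob is at (0.5493,-0.0670) and the cap axis at (0.5494,-0.0663), so the pad is centred within 1 mm. I press down with the closed fingertips on top of the knob.

```bash
python3 -m inch '[0,0.12,0,0,0,0,0,0,0,0,0,0,0,0,0,0,0,0,0,0,0,0,0,0,0,0,0,0,0,0,0,0,0,0,0,0,0,0,0,0,0,0,0,0,0,0,0,0,0,0,0,3,0,0,0,0,0,0,4,0,0,0,0,0,0,3,0,0,0,0,0,0,1.2,0,0,0,0,0,0,0,0,0,0,0]'; python3 -m inch '[0,0,0.3,0,0,0,0,0,0,0.3,0,0,0,0,0,0,0.3,0,0,0,0,0,0,0,0,0,0,0]';python3 -m inch '[0,0,0.3,0,0,0,0,0,0,0.3,0,0,0,0,0,0,0.2,0,0,0,0,0,0,0,0,0,0,0]'
```

```text
time_s: 84.65
ee_pos: [0.5497, -0.067, 0.3154]
eef_rot: [-3.142, 0.0, -0.0]
force: [-0.0, -0.6, 0.1]
grip_width: 0.0006
time_s: 85.15
ee_pos: [0.5497, -0.067, 0.3064]
eef_rot: [3.142, -0.001, 0.0]
force: [0.4, -0.3, 0.9]
grip_width: 0.0001
time_s: 85.65
ee_pos: [0.5497, -0.067, 0.2983]
eef_rot: [3.142, -0.0, -0.0]
force: [0.7, 0.3, 2.3]
grip_width: 0.0003
```

```bash
python3 -m inch '[0,0,0.2,0,0,0,0,0,0,0.2,0,0,0,0,0,0,0,0,0,0,0]'; python3 -m inch '[0,0,0.2,0,0,0,0,0,0,0.1,0,0,0,0,0,0,0,0,0,0,0]';python3 -m inch '[0,0,0.1,0,0,0,0,0,0,0.1,0,0,0,0,0,0,0,0,0,0,0]'
```

```text
time_s: 86.02
ee_pos: [0.5497, -0.067, 0.2942]
eef_rot: [3.142, -0.0, 0.0]
force: [1.2, -0.7, 3.0]
grip_width: 0.0003
time_s: 86.4
ee_pos: [0.5499, -0.067, 0.2939]
eef_rot: [3.141, -0.004, 0.0]
force: [-3.9, 0.9, 21.2]
grip_width: 0.0002
time_s: 86.78
ee_pos: [0.55, -0.0671, 0.2937]
eef_rot: [3.14, -0.006, 0.0]
force: [-9.1, 1.3, 33.6]
grip_width: 0.0007
```

The pad bears at 34 N. I back off and check the result.

```bash
python3 -m inch '[0,0,0,0,0,0,0,0,0,0,0,0,0,0,0,0,-0.2,0,0,0,0,0,0,-2,0,0,0,0,0,0,-4,0,0,0,0,0,0,-5,0,0,0,0,0,0,-3,0,0,0,0.6,0,0,0,0,0,0,0.6,0,0,0,0,0,0,0.6]'; python3 - <<'E'
from h import *
print(look((.549,-.067),.308,.335,.04),ctrl.get_obs()["ee_pos"])
p,T=wfc("scene"); im,d,P=shot("scene")
m=(np.hypot(P[...,0]-.549,P[...,1]+.067)<.035)&(P[...,2]>.2); v,u=np.where(m); v=int(v.mean());u=int(u.mean())
c=im[v-70:v+80,u-90:u+110]; cv2.imwrite("pics/s16.png",cv2.resize(c[:,:,::-1],None,fx=4,fy=4,interpolation=cv2.INTER_CUBIC))
E
```

```text
time_s: 87.9
ee_pos: [0.5496, -0.067, 0.4295]
eef_rot: [-3.141, 0.002, -0.0]
force: [0.5, 0.8, -0.7]
grip_width: 0.0266
{'n': 867, 'c': array([ 0.5492, -0.0667]), 'd': np.float64(0.0292), 'z': 0.319} [ 0.54953687 -0.06693608  0.42945672]
```

View pics/s16.png

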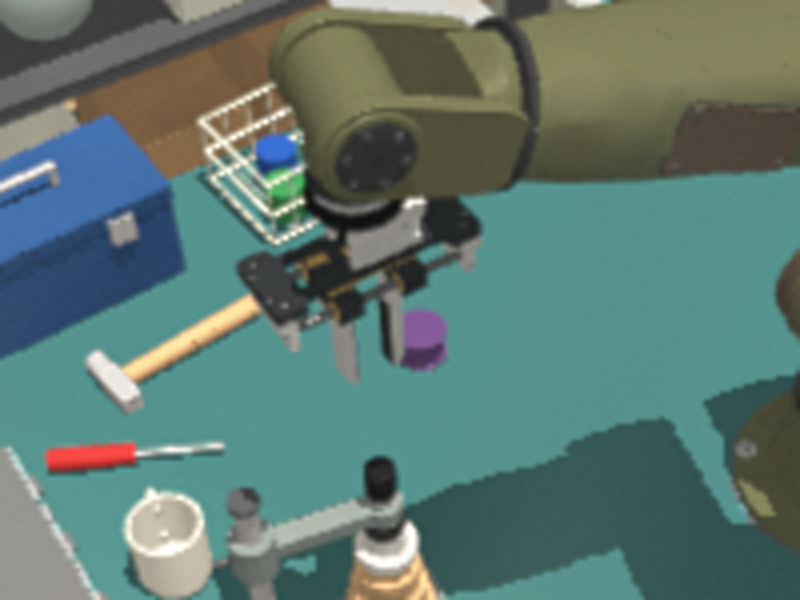

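The pad sits on the cap at (388,540) in the crop, and the knob top is 88 mm above the cap top, as it should be when the pad is in contact. The gripper is clear, so I hand in.

```bash
python3 -c "
from station import ctrl; print(ctrl.hand_in())"
```

```text
the job is handed in; nothing more can be done
None
```

I swung the clamp arm aside, stacked steps 1 to 5 largest to smallest, seated the aluminium cap on top, and swung the arm back and pressed it down. I handed in at about 88 s; no verdict was reported.

**Last checks that passed:**
- **Steps:** each drum top measured 34 mm above the one below. I pressed down on each step, but read a clear contact force of 15–21 N only for steps 1, 4 and 5; step 2 read about 4 N before its last push. No force was read after the last push on steps 2 and 3.
- **Cap:** its top measured 0.231 m, against 0.232 m expected.
- **Pad:** the knob axis is within about 0.5 mm of the cap axis, and the pad was pressed with about 34 N. The knob top at 0.319 m is 88 mm above the cap top, as it should be with the pad in contact. The gripper was clear at hand-in.

**What disagreed or failed:**
- **Fingertips:** they end about 25 to 27 mm behind the reported TCP. My first knob grip and first step grip therefore closed on nothing; I corrected the depth from then on.
- **Extra handling of step 1:** I lifted it once, found the arm had not swung, set it back down and swung the arm before loading.
- **Bystanders:** I never commanded a move that touched them, but I did not measure their positions again at the end.

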